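Press a terrine: load the mould and latch the press arm

ROBOT

A 6-joint arm with a two-finger parallel gripper is mounted at the origin on the work surface. World frame = base frame: x ahead of the robot, y to its left, z up, the work surface at z = 0. Lengths are in mm, angles in rad, forces in N, time in s.
With the tool pointing down it reaches from about 300 to 750 mm from the base axis. Payload 8.5 kg.
Tool frame: the origin (TCP) lies at the very end of the fingers, on their centre line; the grasp point (between the pads) lies 19 mm behind it; z points along the fingers, y is the line along which they close (so a half turn about z gives the same grasp; the last joint's range is limited). The gripper opens to 88 mm and grips with 3 to 60 N. Pads are 18 mm wide; open, the fingers measure 123 mm over their backs; the gripper's body (75 mm by 187 mm) begins 45 mm behind the grasp point.
Start: joints at [1.067, 0.381, 1.297, -0, 1.464, -0.215], TCP at [156.633, 527.206, 238.748] pointing down, gripper open.
Joint ranges: [-3.11, 3.11], [-0.89, 2.33], [0.22, 2.48], [-1.42, 4.56], [0.17, 2.85], [-2.88, 2.88]. Speed limits (rad/s): [2.39, 2.39, 3.14, 3.14, 3.14, 3.14].

INTERFACE

Orientations are given as [roll, pitch, yaw] about the fixed x, y, z axes, in that order (R = Rz(yaw) Ry(pitch) Rx(roll)).
In Python, from cell import bot, claw, planner, observe, grab_frame, calibration, workorder, silhouettes gives the robot as it stands. The module is installed in compiled form; this text tells all that it offers. Calls block until the motion is done:
- bot.move_to(position, orientation): joint-space move of the TCP to a pose.
- bot.movel(position, v=150, ori=None, threshold=None): straight line of the TCP; ori=None keeps the orientation; v is the mean speed in mm/s. With threshold (N) it stops when the force on the tool has changed by that much, and returns True; else False.
- bot.move_j(angles): joint-space move.
- claw.set_gripper(opening, newtons=None): finger opening in mm; newtons is the grip in N (None keeps the last); returns when the fingers have stopped.
- bot.sleep(seconds).
- planner.solve_ik(position, orientation): joint angles nearest the present ones, or None.
- observe(): the state.
- grab_frame(name): name is "side" or "top"; returns (picture, depth): 480x640x3 uint8, red, green, blue; 480x640 float32, mm along the optical axis (not along the pixel's ray), 0 where there is no reading.
- calibration(name): a dict with "K" (3x3 intrinsics, pixels), "distortion" ([k1, k2, p1, p2, k3] as OpenCV has them; the pictures are not rectified), "rvec" (rotation vector, rad) and "tvec" (3), from world to camera coordinates, as OpenCV has them. Camera axes: x right, y down, z forward; pixel columns grow to the right and rows downward; lengths in mm; the calibration is good to about 2 mm. A picture is of the moment at which its call begins. calibration takes no time and is no camera call.
A pose or a line that the arm cannot do raises bot.Unreachable and nothing moves.
- workorder.hand_in(): hands the job in; it is judged then, once.
Trained networks look in the newest picture that a camera, given by its name, has taken for a name from the list of things; names that differ only in an ending like _2 or _b are one class to them, and where a whole thing is asked for, a point or a joint stands for the part that bears it (a point fixed in the world has none). Each returns a list of dicts, best first, with "p" (0 to 1); they miss things now and then, are a little off and sometimes report something else, mostly with a low value. They report only what shows in the picture. A call takes as long as a camera call. They do not tell look-alikes from the thing itself.
- silhouettes(thing, camera): "pixels" (480x640 bool, what is visible of it) and "location" ([row, column] in pixels, amid what is visible of it).
The state is a dict: "clock": time; "joints": joint angles; "joint_vel": joint speeds; "joint_torque": joint torques, N m; "tool_pos": TCP position; "orientation": TCP orientation; "ft_force": force on the tool from outside, world axes, zero at the start; "torque": the same for the moment, N m; "finger_gap": finger opening in mm; "finger_force": force on a finger pad.
Only numpy, scipy, OpenCV 4.12 (cv2) and the standard library are available. Lean on these libraries where they do the work, as an engineer would, in place of code of your own. Each camera call takes 0.05 s, during which the arm holds its last target. There are 200 camera calls.

TASK

Stand the stoneware mould that has the wooden pressing board in it on the press's wooden bed, squarely and centred under the foot with its length along the bed, and let go of it. Then push the press's sprung arm down by its dark wooden paddle, reaching in at a slant beneath the heat lamp, until the catch snaps over the arm's pin and holds it down by itself. Do not bump the lamp, do not tip the mould, and leave the empty mould, the bowl and the cup where they stand.

Things in the scene. Friction and masses are not known exactly. Their poses are not given: they have to be found in the camera images.
- mould: The mould to press: stoneware, 170 mm long (its x), 62 wide (y), 60 tall, with a pale wooden board set in its top standing 6 mm proud (66 overall) and a 12 mm lug on each end under the rim (194 overall). About 0.55 kg. Origin: centre of the underside, z up. Both ends alike. Grasp it across its width, 40 to 60 mm from its middle on the robot's side, to keep clear of the raised arm.
- empty_mould: The same stoneware mould but empty and open, with no board (60 mm tall). A bystander. Origin: centre of the underside.
- press: Terrine press fixed to the counter: steel base plate 150 mm (x) by 320 (y), 6 thick. Origin: on the counter under the middle of the bed. x points away from the robot; y runs along the arm from hinge to paddle. The arm is hinged between two uprights (128 mm tall) at y = -120 mm, hinge axis along x at height 112 mm, and runs towards +y above the bed.
- bed (a point): Centre of the top of the press's raised pale wooden bed, 194 mm (x) by 74 mm (y), top 12 mm above the counter; same axes as the press.
- paddle (a point): Centre of the top face of the dark wooden paddle at the arm's free end: 70 mm across the arm (x), 60 along it (y), 14 thick, 235 mm from the hinge axis. Its y runs along the arm away from the hinge, its z is normal to the top face. Raised: about 0.24 m above the counter; latched: 0.12 m.
- presslever (a joint): Angle of the sprung arm: 0 = raised (30 degrees above level), grows as it is pushed down, hard stop at 0.57 rad. The catch snaps over the pin at about 0.53; let go, the arm then rests level at about 0.52. Not caught, it springs back to 0. About 10 to 15 N at the paddle are needed with the mould under the foot.
- foot (a joint): Slide of the sprung round rubber foot (44 mm across) under the middle of the arm, 120 mm from the hinge, its steel rod showing above the arm: 0 = fully out, grows (m) as what is beneath pushes it up; about 0.013 on the boarded mould with the arm latched, 0 with nothing beneath. Arm raised: its sole is about 0.12 m above the counter.
- catch (a point): Underside of the nose of the catch: a sprung dark steel hook, 16 mm wide, that stands on the press base and reaches 145 mm above the counter, on the far (+x) side of the arm, beside the paddle. It snaps over the steel pin that sticks out of the arm's far side, 185 mm from the hinge.
- lamp: Strip heat lamp fixed above the press: grey bar 70 mm (x) by 420 (y), 35 high, underside 396 mm above the counter. Origin on the counter, axes as the press. The bar is at x = -50 to 20 mm, above the whole arm and paddle; two posts at x = 154, y = +-190 mm carry it from behind. Press the paddle from the robot's side with the tool leaning back 30 to 45 degrees.
- bowl: Stoneware bowl, 100 mm across, 45 mm tall, a bystander. Origin: centre of the underside.
- cup: Steel sauce cup, 76 mm across, 60 mm tall, a bystander. Origin: centre of the underside.
There are look-alikes about, which are no part of the job. Leave any green or turquoise look-alike of the mould alone.

How it is judged (in metres and radians):
On the way, in this order (a step that is already met when the one before it is completed fails the run):
1. the boarded mould stands on the bed, centred, let go, the arm still raised (x of mould in the frame of bed between -0.02 and 0.02 m and y of mould in the frame of bed between -0.012 and 0.012 m and z of mould in the frame of bed between -0.004 and 0.006 m and angle between the x axis of mould and the x axis of bed, either way round below 0.17 rad and angle between mould's own z axis and vertical below 0.06 rad and linear speed of mould below 0.02 m/s and contact force between mould and the fingers below 0.3 N and value of joint presslever below 0.3 rad), for 0.2 s.
2. the arm is down, with the foot on the mould's board (value of joint presslever above 0.49 rad and value of joint foot above 0.007 m), for 0.2 s.
At the end, for the whole second after the job is handed in: The boarded mould stands at rest, upright on the wooden bed (within 20 mm of its centre lengthwise, 12 mm sideways, 10 degrees of square); the arm is held down by the catch (joint above 0.49 rad, at rest) with the foot pushed up at least 7 mm by the mould's board; the robot has let go of everything (all of step 2 and x of mould in the frame of bed between -0.02 and 0.02 m and y of mould in the frame of bed between -0.012 and 0.012 m and z of mould in the frame of bed between -0.004 and 0.006 m and angle between the x axis of mould and the x axis of bed, either way round below 0.17 rad and angle between mould's own z axis and vertical below 0.06 rad and linear speed of mould below 0.02 m/s and velocity of joint presslever between -0.05 and 0.05 rad/s); the robot touches nothing.
It fails at once if the empty mould, the bowl or the cup is moved more than 30 mm (distance of any of empty_mould, bowl, cup from where it was at the start of the episode above 0.03 m).
It fails at once if the mould is tipped more than 35 degrees (angle between mould's own z axis and vertical above 0.61 rad).
It fails at once if the lamp is bumped by the robot or the mould (contact force between lamp and the arm above 2 N or contact force between lamp and the fingers above 2 N or contact force between lamp and mould above 2 N).
It also fails if it takes over 67 s, if anything falls off the work surface, if the arm or the gripper's body presses on something with over 40 N, if the wrist force passes 120 N, or if a joint passes its speed limit or range.

## Working session

There is one attempt and no reset: what is moved stays moved. The work goes in short steps, each a Python script; the robot and the scene stay as the last script left them, time stands still between calls to the robot, and variables do not carry over. Pictures are saved under pics/ and viewed, at most 10 in all, crops included, and the job is handed in when it is done.

```bash
mkdir -p pics
cat > h.py <<'E'
import numpy as np, cv2
from cell import *
def cloud(name,depth,mask=None):
    c=calibration(name);K=np.array(c["K"],float);D=np.array(c["distortion"],float)
    R=cv2.Rodrigues(np.array(c["rvec"],float))[0];t=np.array(c["tvec"],float).ravel()
    m=depth>0
    if mask is not None:m=m&mask
    r,cc=np.nonzero(m);z=depth[r,cc].astype(float)
    u=cv2.undistortPoints(np.stack([cc,r],1).astype(float)[:,None],K,D)[:,0]
    return (np.c_[u*z[:,None],z]-t)@R, r, cc
E
python3 - <<'E'
from h import *
for n in("top","side"):
    p,d=grab_frame(n); cv2.imwrite(f"pics/{n}0.png",p[:,:,::-1]); np.save(n+"0.npy",d)
    for th in("mould","empty_mould","press","paddle","bed","catch","lamp","bowl","cup"):
        try:
            for s in silhouettes(th,n)[:4]:
                P,_,_=cloud(n,d,s["pixels"])
                print(n,th,round(s["p"],2),np.round(s["location"]),s["pixels"].sum(),np.percentile(P,[2,50,98],axis=0).round().tolist() if len(P) else None)
        except Exception as e: print(n,th,e)
print(observe())
E
```

```text
top mould 0.88 [258. 154.] 1398 [[471.0, 589.0, 10.0], [559.0, 620.0, 63.0], [646.0, 662.0, 75.0]]
top mould 0.74 [339. 213.] 1335 [[253.0, 344.0, 12.0], [313.0, 425.0, 64.0], [373.0, 506.0, 76.0]]
top mould 0.67 [264. 363.] 2726 [[497.0, -182.0, -3.0], [549.0, -30.0, 9.0], [604.0, 119.0, 244.0]]
top mould 0.65 [180. 372.] 1199 [[743.0, -91.0, 14.0], [829.0, -58.0, 64.0], [924.0, -30.0, 75.0]]
top empty_mould 0.73 [292. 439.] 1200 [[391.0, -323.0, -1.0], [470.0, -280.0, 14.0], [547.0, -230.0, 67.0]]
top press 0.94 [264. 366.] 2649 [[496.0, -182.0, -3.0], [549.0, -31.0, 9.0], [604.0, 118.0, 222.0]]
top press 0.41 [252. 342.] 47 [[565.0, -37.0, 134.0], [571.0, 36.0, 233.0], [575.0, 70.0, 247.0]]
top bed 0.65 [264. 362.] 2686 [[497.0, -182.0, -3.0], [549.0, -30.0, 9.0], [604.0, 119.0, 224.0]]
top catch 0.59 [263. 363.] 2684 [[497.0, -182.0, -3.0], [548.0, -30.0, 9.0], [603.0, 121.0, 140.0]]
top lamp 0.8 [233. 383.] 6851 [[518.0, -259.0, 1.0], [586.0, -48.0, 433.0], [773.0, 159.0, 442.0]]
top lamp 0.64 [264. 362.] 2638 [[498.0, -180.0, -3.0], [549.0, -30.0, 9.0], [604.0, 118.0, 143.0]]
t
[... 1415 characters left out ...]
oints': array([ 1.06670801e+00,  3.80584086e-01,  1.29740859e+00, -7.10023861e-07,
        1.46361659e+00, -2.15275452e-01]), 'joint_vel': array([ 7.84879363e-04,  1.16643854e-03, -4.36317737e-05, -3.27070079e-04,
       -6.48103652e-05, -8.32539538e-04]), 'joint_torque': array([-9.96602612e-04, -4.37798452e+01, -2.24729347e+01,  7.13007152e-02,
        3.13650747e-02,  4.57091585e-05]), 'tool_pos': array([156.62414128, 527.19952308, 238.75404904]), 'orientation': array([-3.14157627e+00, -2.85900640e-06,  2.85277987e+00]), 'ft_force': array([ 0.46451673,  0.29763374, -0.24968025]), 'torque': array([-0.00888474, -0.01892708,  0.02624215]), 'finger_force': 0.0, 'finger_gap': 88.34119003665721}
```

View pics/top0.png

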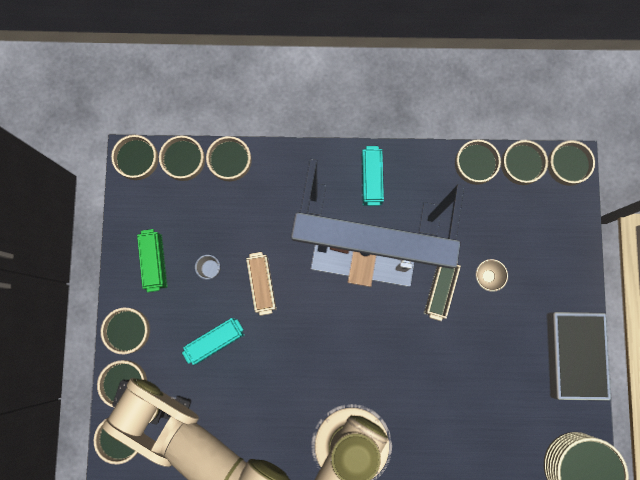

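View pics/side0.png

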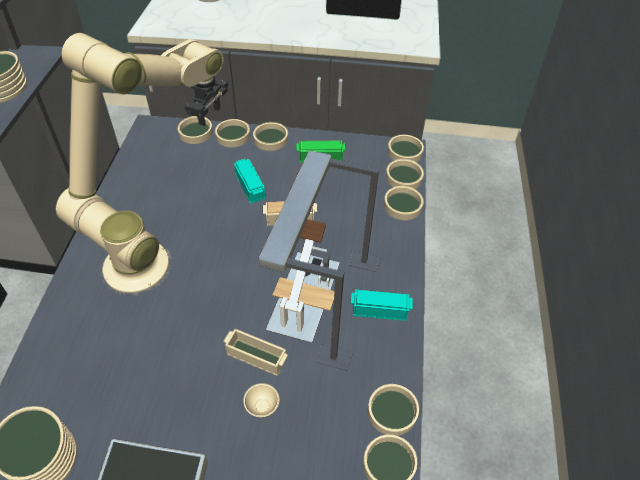

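The top view shows the boarded mould at about px (261,284), the empty one at (443,292) and the press under the lamp at (362,265). In the side view the boarded mould is at (290,212), the paddle at (313,230) and the bed at (303,291). Green and turquoise decoys lie around. Next I fit the geometry.

```bash
cat > fit.py <<'E'
from h import *
def rect(P):
    (c,s,a)=cv2.minAreaRect(P[:,:2].astype(np.float32)); 
    if s[0]<s[1]: a-=90; s=s[::-1]
    a=(a+90)%180-90
    return np.round(c,1),np.round(s,1),round(a,2)
if __name__=="__main__":
    for n in("top","side"):
        d=np.load(n+"0.npy"); P,r,c=cloud(n,d)
        col=cv2.imread(f"pics/{n}0.png")[r,c].astype(int)
        x,y,z=P.T
        near=(abs(x-470)<150)&(abs(y-270)<110)&(col[:,2]>col[:,0]+15)
        A=near&(z>58)&(z<80)
        print(n,"mould rim",A.sum(),rect(P[A]),np.percentile(z[A],[5,50,95]).round(1))
        L=(abs(x-600)<130)&(abs(y+50)<280)&(z>415)&(z<450)
        print("lamp",L.sum(),rect(P[L]),np.median(z[L]))
        B=(abs(x-600)<150)&(abs(y+50)<250)
        # bed: pale wood near z=12 ; plate: light bluish z~6
        W=B&(z<25)&(z>5)&(col[:,2]>col[:,0]+30)
        print("bed",W.sum(),rect(P[W]) if W.sum()>5 else 0,np.median(z[W]) if W.sum() else 0)
        Pl=B&(z<25)&(z>-5)&(col[:,0]>col[:,2]+10)&(col.sum(1)>300)
        print("plate",Pl.sum(),rect(P[Pl]) if Pl.sum()>5 else 0)
        Pd=B&(z>150)&(z<300)&(col[:,2]>col[:,0]+30)
        print("paddle",Pd.sum(),rect(P[Pd]) if Pd.sum()>5 else 0, P[Pd].mean(0).round(1) if Pd.sum() else 0)
    for n in ("top","side"):
        im=cv2.imread(f"pics/{n}0.png"); cr=im[195:330,235:475] if n=="top" else im[190:350,225:365]
        cr=cv2.resize(cr,None,fx=3,fy=3,interpolation=cv2.INTER_CUBIC)
        if n=="top": a=cr
        else: b=cr
    cv2.imwrite("pics/crops.png",b)
E
python3 fit.py
```

```text
top mould rim 1006 (array([489.9, 284.1]), array([191.1,  61.8]), 10.6) [59.2 65.3 74.3]
lamp 5437 (array([640.3, -46. ]), array([419.7, 212.4]), 80.8) 434.5801801827442
bed 654 (array([542.3, -29.4]), array([100.9,  73.1]), -9.51) 13.313381753511113
plate 1641 (array([552.8, -31.2]), array([323.9,  82.3]), 80.62)
paddle 22 (array([568.3,  48.5]), array([43.1,  5.4]), 85.7) [568.8  45.1 236.4]
side mould rim 252 (array([486.5, 285.6]), array([188.8,  68.2]), 10.46) [58.8 66.  73.7]
lamp 4140 (array([623.6, -39.3]), array([424.6, 212. ]), 85.45) 435.68033926962477
bed 1055 (array([ 564.6, -154.8]), array([324. , 194.2]), 80.28) 13.88321910972328
plate 5492 (array([600. , -49.9]), array([499.8, 299.9]), -90.0)
paddle 402 (array([590.8, -14. ]), array([176.4,  68. ]), 82.29) [600.8  41.8 236.8]
```

View pics/crops.png

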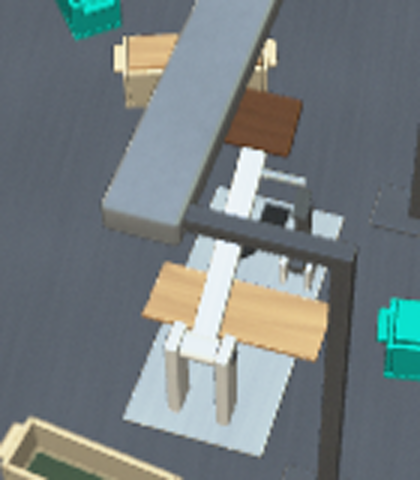

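```bash
cat > g.py <<'E'
from fit import *
from math import *
YB=radians(-9.5)
def pose(c,yaw,lx,ly,z,lean):
    e=np.array([cos(yaw),sin(yaw)]);n=np.array([-e[1],e[0]])
    p=np.array(c)+lx*e+ly*n
    return [p[0],p[1],z],[pi,-radians(lean),yaw]
E
python3 - <<'E'
from g import *
c0=np.array([587,-37.])
for n in("top","side"):
    d=np.load(n+"0.npy"); P,r,c=cloud(n,d); col=cv2.imread(f"pics/{n}0.png")[r,c].astype(int)
    for deg in(-9.5,):
        a=radians(deg);e=np.array([cos(a),sin(a)]);m=np.array([-e[1],e[0]])
        X=(P[:,:2]-c0)@e;Y=(P[:,:2]-c0)@m;z=P[:,2]
        bed=(abs(X)<110)&(abs(Y)<60)&(abs(z-12)<14)&(col[:,2]>col[:,0]+30)
        print(n,"bed",bed.sum(),np.percentile(X[bed],[.5,2,98,99.5]).round(1),np.percentile(Y[bed],[.5,2,98,99.5]).round(1))
        lam=(abs(X+15)<60)&(abs(Y)<260)&(abs(z-432)<14)
        print("lamp",np.percentile(X[lam],[1,99]).round(1),np.percentile(Y[lam],[.5,99.5]).round(1))
        # yaw from lamp top edges
        for s in(-1,1):
            ys=[];xs=[]
            for b in range(-180,181,20):
                q=lam&(abs(Y-b)<8)
                if q.sum()>20: ys.append(b);xs.append(np.percentile(X[q],50+48*s))
            f=np.polyfit(ys,xs,1);print(" edge",s,"slope deg",round(degrees(atan(f[0])),2),"x",round(f[1],1))
        pad=(z>200)&(z<280)&(abs(X)<60)&(Y>30)&(Y<140)&(col[:,2]>col[:,0]+25)
        if pad.sum(): print("paddle",pad.sum(),np.percentile(X[pad],[2,98]).round(1),np.percentile(Y[pad],[2,98]).round(1),np.percentile(z[pad],[2,98]).round(1))
M=[488.5,284.5];ym=radians(10.5)
B=[587,-37]
for nm,q in dict(pre=pose(M,ym,-37-50,0,34+110,25),g=pose(M,ym,-37,0,34,25),pp=pose(B,YB,-37-160,0,34+36,25),pl=pose(B,YB,-37,0,34+12,25)).items():
    s=planner.solve_ik(*q);print(nm,np.round(q[0]),None if s is None else np.round(s,2))
E
```

```text
top bed 704 [-94.9 -93.8   1.5   3.7] [-35.8 -34.5  35.4  36.4]
lamp [-50.7  36.5] [-206.4  206.5]
 edge -1 slope deg 0.02 x -50.3
 edge 1 slope deg 0.06 x 19.6
paddle 32 [-33.9 -27. ] [ 59.9 104.4] [224.9 249.3]
side bed 984 [-98.9 -96.3  90.2  93.7] [-37.7 -35.8  37.8  40.2]
lamp [-52.5  39.6] [-209.5  204.4]
 edge -1 slope deg -0.11 x -51.3
 edge 1 slope deg -0.12 x 18.3
paddle 406 [-30.1  31.2] [ 55.9 107.1] [219.1 253.5]
pre [403. 269. 144.] [ 0.39  0.25  1.9  -0.16  0.56  1.89]
g [452. 278.  34.] [ 0.36  0.53  1.91 -0.28  0.28  2.  ]
pp [393.  -4.  70.] [-0.37  0.29  2.26  0.49  0.19  0.9 ]
pl [551. -31.  46.] [-0.3   0.51  1.87  0.17  0.33  1.29]
```

Run:
```python
from g import *
M=[488.5,284.5];ym=radians(10.5)
p,o=pose(M,ym,-37-50,0,34+110,25); bot.move_to(p,o)
p,o=pose(M,ym,-37,0,34,25); print(bot.movel(p,v=100,threshold=12))
claw.set_gripper(50,60); s=observe();print(s["finger_gap"],s["finger_force"],s["tool_pos"],s["clock"])
p[2]+=70; bot.movel(p,v=80); s=observe();print(s["finger_gap"],s["finger_force"],s["ft_force"],s["torque"],s["clock"])
for k in("side","top"):
    im,d=grab_frame(k);np.save(k+"1.npy",d);cv2.imwrite(f"pics/{k}1.png",im[:,:,::-1])
P,r,c=cloud("side",d) if 0 else cloud("top",d)
col=im[r,c].astype(int)
B=(abs(P[:,0]-520)<90)&(abs(P[:,1]-285)<60)&(P[:,2]>110)&(P[:,2]<160)&(col[:,0]>col[:,2]+15)
Q=P[B];A=np.c_[Q-Q.mean(0)];f=np.linalg.lstsq(np.c_[A[:,:2],np.ones(len(A))],A[:,2],rcond=None)[0];print(len(Q),"slopes",f[:2],rect(Q))
cv2.imwrite("pics/c1.png",cv2.resize(cv2.imread("pics/side1.png")[100:300,200:420],None,fx=2.7,fy=2.7))
for dx in(-160,-140,-120,0):
  for z in (34+36,34+34,34+12):
    s=planner.solve_ik(*pose([587,-37],YB,-37+dx,0,z,25)); print(dx,z,None if s is None else np.round(s,2))
```

```text
False
61.1597852994267 59.984404128044844 [452.1225905  277.83614947  34.19129013] 4.7
61.71488560892141 59.974478390067816 [ 0.60056448  0.13834277 -6.0705156 ] [-0.16673808  1.03443346  0.00601266] 5.725
947 slopes [-0.02233685 -0.01124295] (array([505.9, 287.1]), array([162.3,  63.6]), 9.95)
-160 70 [-0.37  0.29  2.26  0.49  0.19  0.9 ]
-160 68 [-0.37  0.29  2.26  0.51  0.18  0.88]
-160 46 None
-140 70 [-0.36  0.31  2.21  0.4   0.21  1.  ]
-140 68 [-0.36  0.32  2.21  0.42  0.2   0.99]
-140 46 None
-120 70 [-0.35  0.33  2.16  0.33  0.24  1.08]
-120 68 [-0.35  0.34  2.16  0.34  0.23  1.07]
-120 46 None
0 70 [-0.3   0.47  1.85  0.14  0.4   1.32]
0 68 [-0.3   0.47  1.85  0.14  0.39  1.32]
0 46 [-0.3   0.51  1.87  0.17  0.33  1.29]
```

View pics/c1.png

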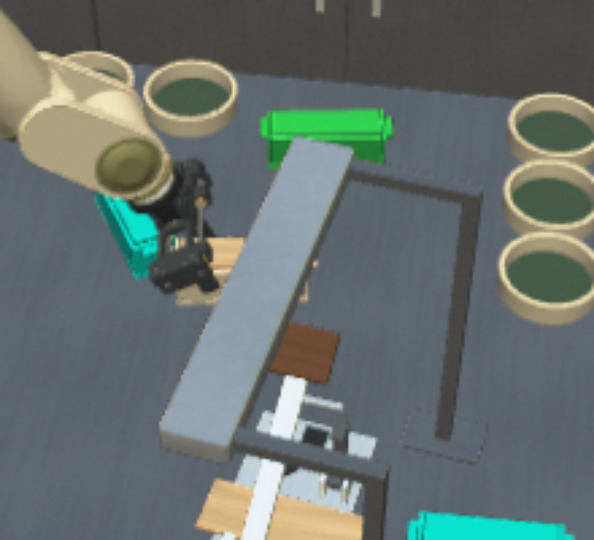

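The mould is held nearly level, with about 1.3° of sag. Carrying it to the bed now.

Run:
```python
from g import *
C=[587,-37]
def go(lx,z,v,th=None): 
    p,o=pose(C,YB,-37+lx,0,z,25); r=bot.movel(p,v=v,ori=o,threshold=th); return r
p,o=pose(C,YB,-37-150,0,104,25); bot.move_to(p,o)
go(-150,70,60)
print("in",go(0,69,70,8)); s=observe();print(s["tool_pos"],s["ft_force"],s["clock"])
for k in("side","top"):
    im,d=grab_frame(k);np.save(k+"2.npy",d);cv2.imwrite(f"pics/{k}2.png",im[:,:,::-1])
a=cv2.imread("pics/side2.png")[180:340,200:400];b=cv2.imread("pics/top2.png")[200:340,290:490]
cv2.imwrite("pics/c2.png",np.vstack([cv2.resize(a,(500,300)),cv2.resize(b,(500,300))]))
```

```text
in False
[550.29296148 -30.83362791  68.99063861] [ 0.35224083  0.22080693 -6.04550192] 9.9333
```

View pics/c2.png

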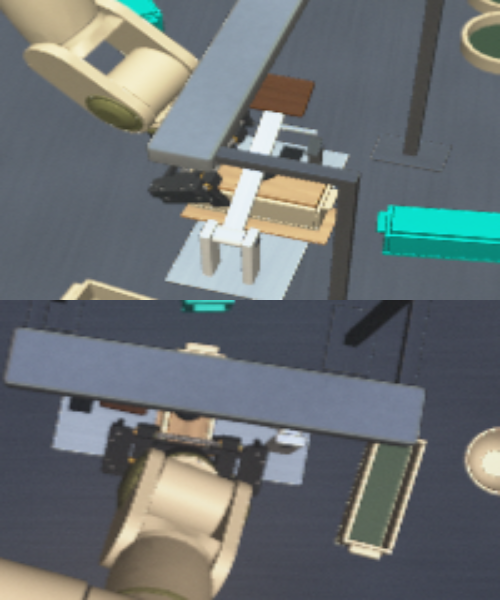

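The mould hangs above the bed under the raised arm and clear of the foot. Next I measure its pose in the bed frame, lower it and release.

```bash
cat >> g.py <<'E'
def mm(n,tag,zlo,zhi):
    d=np.load(n+tag+".npy");P,r,c=cloud(n,d);col=cv2.imread(f"pics/{n}{tag}.png")[r,c].astype(int)
    e=np.array([cos(YB),sin(YB)]);m=np.array([-e[1],e[0]]);q=P[:,:2]-[587,-37];X,Y,z=q@e,q@m,P[:,2]
    B=(abs(X)<130)&(abs(Y)<60)&(z>zlo)&(z<zhi)&(col[:,2]>col[:,0]+15)
    print(n,B.sum(),"X",np.percentile(X[B],[.5,2,98,99.5]).round(1))
    for lo in(-90,-60,-30,0,30,50,70):
        b=B&(X>lo)&(X<lo+20)
        if b.sum()>15: print("  ",lo+10,b.sum(),"Y",np.percentile(Y[b],[1,99]).round(1),"z",np.median(z[b]).round(1))
E
python3 - <<'E'
from g import *
for n in("top","side"): mm(n,"2",82,115)
C=[587,-37]
p,o=pose(C,YB,-37,0,46.5,25); print(bot.movel(p,v=25,threshold=6)); s=observe();print(s["tool_pos"],s["ft_force"],s["torque"],s["clock"])
E
```

```text
top 257 X [-48.1 -47.   95.9  97.2]
   -20 121 Y [-29.3  30. ] z 99.3
   80 33 Y [-26.5  25.5] z 92.9
side 612 X [-59.7 -53.4  90.3  92.9]
   -50 65 Y [-31.3  21.5] z 101.8
   10 97 Y [-30.4  19.2] z 100.0
   40 106 Y [-32.1  24.8] z 99.8
   60 111 Y [-33.  22.] z 99.8
   80 103 Y [-30.1  27.2] z 95.0
False
[550.6904754  -30.93156716  46.74648818] [ 0.22712506 -0.48790127 -5.86104179] [0.18103437 0.85213102 0.01183869] 11.0833
```

Run:
```python
from g import *
C=[587,-37]
p,o=pose(C,YB,-37,0,42.5,25); print(bot.movel(p,v=12,threshold=3)); s=observe();print(s["tool_pos"],s["ft_force"],s["clock"])
claw.set_gripper(61,5); claw.set_gripper(86,5); bot.sleep(.3); s=observe();print(s["finger_gap"],s["ft_force"])
k=np.array([-sin(radians(25)),cos(radians(25))])*70
p,o=pose(C,YB,-37+k[0],0,s["tool_pos"][2]+k[1],25); bot.movel(p,v=80)
p,o=pose(C,YB,-250,0,230,25); bot.movel(p,v=150)
for n in("side","top"):
    im,d=grab_frame(n);np.save(n+"3.npy",d);cv2.imwrite(f"pics/{n}3.png",im[:,:,::-1]); mm(n,"3",62,90)
print(observe()["clock"])
# press poses: arm at angle th below raised
for lean in(30,38,45):
  for th in(0,.57):
    a=radians(30)-th; y=-120+235*cos(a)-7*sin(a)*0; z=112+235*sin(a)+8
    s=planner.solve_ik(*pose(C,YB,-10,y,z,lean)); print(lean,th,round(y),round(z),None if s is None else s.round(2))
a=cv2.imread("pics/side3.png")[180:340,200:400]
cv2.imwrite("pics/c3.png",cv2.resize(a,(700,560)))
```

```text
True
[550.65011136 -30.90705861  46.17727646] [-0.30336246 -0.27781936  6.25240852] 11.2917
86.08462830395867 [-0.70609467  0.20783945 -0.06797471]
side 870 X [-96.3 -93.3  89.9  93.1]
   -80 86 Y [-33.6  20.7] z 75.6
   -50 114 Y [-31.4  30. ] z 78.0
   10 113 Y [-32.8  30.3] z 78.5
   40 114 Y [-31.5  30.4] z 79.2
   60 113 Y [-28.8  32.3] z 78.5
   80 112 Y [-29.9  31.4] z 73.6
top 579 X [-94.2 -91.9  94.1  97.3]
   -80 113 Y [-30.4  29.6] z 72.9
   -50 129 Y [-30.9  29.8] z 77.0
   -20 128 Y [-30.7  30. ] z 77.9
15.075
30 0 84 238 [-0.11  0.28  1.56 -0.04  0.78  1.65]
30 0.57 115 109 [-0.04  0.46  1.72 -0.15  0.45  1.81]
38 0 84 238 [-0.1   0.25  1.66 -0.07  0.56  1.68]
38 0.57 115 109 [-0.03  0.46  1.81 -0.37  0.23  2.04]
45 0 84 238 [-0.1   0.24  1.75 -0.13  0.37  1.74]
45 0.57 115 109 None
```

View pics/c3.png

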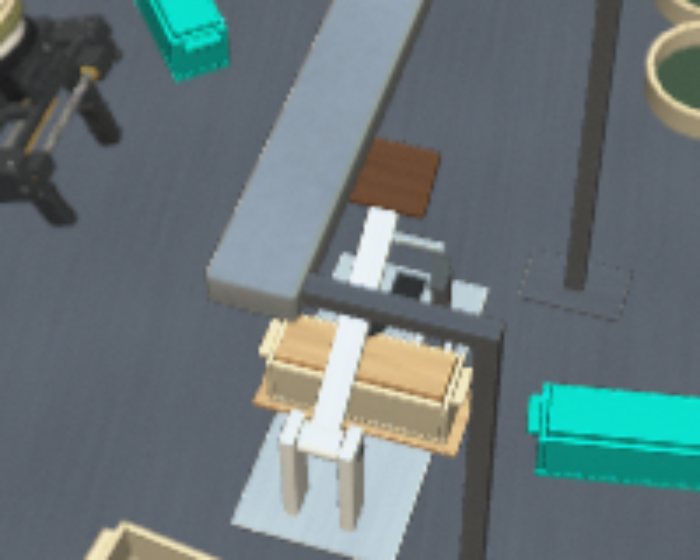

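The mould stands centred on the bed (within about 2 mm). Now the paddle, with closed fingers, a 38° lean and following the arc.

```bash
cat > press.py <<'E'
from g import *
C=[587,-37]
def tp(th,lean,back=0,dz=0):
    a=radians(30)-th; L=radians(lean)
    return pose(C,YB,-10-back*sin(L),-120+235*cos(a),112+235*sin(a)+13+dz+back*cos(L),lean)
if __name__=="__main__":
    claw.set_gripper(0,20)
    p,o=tp(0,38,110,15); bot.move_to(p,o)
    p,o=tp(0,38,0,15); print("app",bot.movel(p,v=80,threshold=6),observe()["ft_force"].round(1))
    for th in (0.05,.12,.2,.28,.36,.43,.48,.51,.53,.545,.555):
        p,o=tp(th,38-6*min(th,.5)/.5)
        r=bot.movel(p,v=50 if th<.45 else 25,ori=o,threshold=35); s=observe()
        print(th,r,s["tool_pos"].round(1),s["ft_force"].round(1),round(s["clock"],2))
        if s["ft_force"][2]>45: break
E
python3 press.py
```

```text
app False [-0.4  0.2  0.1]
0.05 False [591.8  52.5 232.1] [-0.8 -1.4  1.8] 19.43
0.12 False [593.1  59.6 217.1] [-1.3 -1.1  2.6] 19.9
0.2 False [594.2  66.1 199.6] [-0.5  0.2  2.9] 20.43
0.28 False [595.1  71.4 181.6] [0.1 1.9 3.7] 20.95
0.36 False [595.7  75.  163.4] [0.2 1.3 4.4] 21.48
0.43 False [596.4  77.3 147.9] [-0.8  4.5  7.8] 21.95
0.48 False [596.8  78.3 136.8] [-1.3  5.8 10.9] 22.57
0.51 False [596.9  78.6 129.6] [0.  5.4 9.5] 23.0
0.53 False [596.9  78.6 124.9] [-1.2  6.2  9.3] 23.34
0.545 False [597.   78.7 121.7] [-1.9  8.4 13.2] 23.63
0.555 False [597.   78.7 119.5] [-1.5  8.3 12.2] 23.88
```

Run:
```python
from press import *
for th in(.565,.575,.585,.6):
    p,o=tp(th,32); r=bot.movel(p,v=12,ori=o,threshold=18); s=observe(); print(th,r,s["tool_pos"].round(1),s["ft_force"].round(1))
    if r or s["ft_force"][2]>30: break
bot.sleep(.2)
# rise slowly, watching force
for dz in(6,12,20):
    q=s["tool_pos"].copy(); q[2]+=dz; bot.movel(q,v=15); f=observe(); print(dz,f["tool_pos"][2].round(1),f["ft_force"].round(1))
d0,g0=grab_frame("side");np.save("side4.npy",g0);cv2.imwrite("pics/side4.png",d0[:,:,::-1])
cv2.imwrite("pics/c4.png",cv2.resize(d0[180:340,200:400,::-1],(700,560)))
```

```text
0.565 False [597.1  78.7 117.3] [-2.6  9.1 13.7]
0.575 False [597.1  78.7 114.9] [-1.6  9.4 14.4]
0.585 False [597.1  78.6 112.8] [-3.9  9.7 15.9]
0.6 True [597.4  79.  112.5] [-11.1   1.6  19.1]
6 119.5 [-5.   2.1 11.3]
12 125.1 [-1.8  0.6  8. ]
20 132.3 [ 0.2  0.2 -0.1]
```

View pics/c4.png

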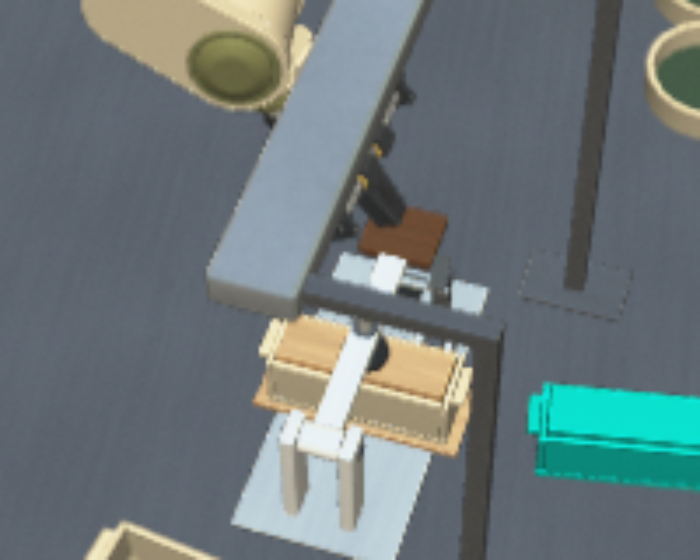

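The arm stays down with zero tool force at z = 132, the foot is on the board and its rod has risen. Retreating along the slant and verifying.

Run:
```python
from press import *
s=observe();p,o=tp(.5,32,0,4); q=s["tool_pos"];L=radians(32)
e=np.array([cos(YB)*-sin(L),sin(YB)*-sin(L),cos(L)])
bot.movel(q+e*60,v=80); bot.movel(q+e*60+np.array([-190*cos(YB),-190*sin(YB),20]),v=150); bot.sleep(.5)
for n in("side","top"):
    im,d=grab_frame(n);np.save(n+"5.npy",d);cv2.imwrite(f"pics/{n}5.png",im[:,:,::-1]); mm(n,"5",62,90)
    P,r,c=cloud(n,d);col=im[r,c].astype(int)
    ex=np.array([cos(YB),sin(YB)]);ey=np.array([-ex[1],ex[0]]);X=(P[:,:2]-C)@ex;Y=(P[:,:2]-C)@ey
    b=(abs(X)<45)&(Y>75)&(Y<160)&(P[:,2]>90)&(P[:,2]<280)&(col[:,0]>col[:,2]+25)
    if b.sum(): print("paddle",b.sum(),np.percentile(X[b],[2,98]).round(),np.percentile(Y[b],[2,98]).round(),np.percentile(P[b,2],[5,50,95]).round(1))
s=observe();print(s["clock"],s["ft_force"],s["tool_pos"])
cv2.imwrite("pics/c5.png",cv2.resize(cv2.imread("pics/side5.png")[180:340,200:400],(700,560)))
```

```text
side 837 X [-96.7 -93.2  89.8  93.4]
   -80 81 Y [-32.2  21.4] z 75.4
   -50 109 Y [-31.6  29.5] z 78.8
   -20 25 Y [-28.6  31. ] z 79.3
   10 63 Y [-32.6  31.7] z 76.4
   40 119 Y [-31.5  30.7] z 78.2
   60 113 Y [-30.6  31.9] z 78.8
   80 108 Y [-29.9  33.1] z 73.1
paddle 330 [-35.  31.] [ 85. 142.] [115.1 122.2 128.3]
top 535 X [-94.3 -91.8  94.6  96.7]
   -80 109 Y [-30.4  29.5] z 73.4
   -50 129 Y [-30.8  30.1] z 78.0
   -20 97 Y [-31.   30.5] z 75.7
paddle 134 [-33. -12.] [ 89. 142.] [113.  120.8 128.7]
30.225 [-1.40231187  0.55745468  0.30992555] [378.59116469 115.56754877 203.21881719]
```

View pics/c5.png

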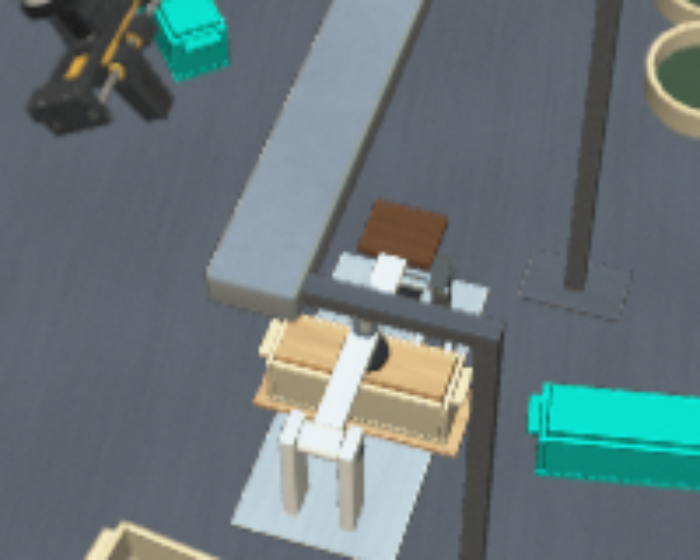

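The paddle holds at about 121 mm with the robot clear, so the catch is on. The mould is still centred.

```bash
python3 -c "
from cell import *
print(workorder.hand_in())"
```

```text
the job is handed in; nothing more can be done
None
```

I handed the job in at about 30 s on the robot's clock. The boarded mould stands centred on the bed to within about 2 mm, the catch holds the arm down (paddle at about 121 mm) with the foot on the board, and the robot is clear. The hand-in returned no verdict.

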